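Lever-to-bar check of a hand-brake lever

ROBOT

A 6-joint arm with a two-finger parallel gripper is mounted at the origin on a cart in front of the work surface, level with it; the furniture and walls round the work are solid. World frame = base frame: x ahead of the robot, y to its left, z up, the work surface at z = 0. Lengths are in mm, angles in rad, forces in N, time in s.
With the tool pointing down it reaches from about 300 to 750 mm from the base axis. Payload 8.5 kg.
Tool frame: the origin (TCP) lies midway between the tips of the shut fingers; the grasp point (between the pads) lies 19 mm behind it; x points along the fingers, z is the direction in which the jaws open and shut, and the axes are right-handed (so a half turn about x gives the same grasp; the last joint's range is limited). The gripper opens to 88 mm and grips with 3 to 60 N. Pads are 18 mm wide; open, the fingers measure 123 mm over their backs; the gripper's body (75 mm by 187 mm) begins 45 mm behind the grasp point.
Start: joints at [-0.215, 0.381, 1.297, -0, 1.464, -0.215], TCP at [549.982, 0.002, 238.748] pointing down, gripper open.
Joint ranges: [-3.11, 3.11], [-0.89, 2.33], [0.22, 2.48], [-1.42, 4.56], [0.17, 2.85], [-2.88, 2.88]. Speed limits (rad/s): [2.39, 2.39, 3.14, 3.14, 3.14, 3.14].

INTERFACE

Orientations are given as a unit quaternion [x, y, z, w].
In Python, from cell import telemetry, read_camera, get_calibration, ticket gives the robot as it stands. The module is installed in compiled form; this text tells all that it offers.
- The arm moves only by the tool jog_arm, never from a script. Its argument "increments" is a list of rows, each an object of numbers: "claw": the opening, from 0 (shut) to 1 (fully open); "tx", "ty", "tz": the shift along the tool's x, y, z in mm; "turn": the turn about the tool's x in degrees. In form: [{"claw": .., "tx": .., "ty": .., "tz": .., "turn": ..}, ...]. A call has 1 to 5 rows; each row shifts and turns the commanded pose from where the row before left it, along the tool's axes as they then stand; what a row does not reach is not made up. A row lasts 1/8 s, in which the tool goes at most 62.5 mm and 10.7 degrees, less where a joint would pass 70% of its speed; a pose out of reach is approached as far as the arm can. A call is refused whole if a number of a shift passes 62.5 or a number of a turn 10.7, either way. A call with a gripper value outside its range is refused whole. The fingers move at their own pace and stop on an object; the grip force is fixed at half the most. Time passes only in rows, so rows that do not move let the fingers close. It gives the time, the measured TCP pose, the force and the opening at its end, in the units of the state.
- telemetry.read_state(): the state, without advancing time (a new reading comes with each control period).
- read_camera(name): name is "scene" or "side" or "wrist"; returns the picture (480x640x3 uint8, red, green, blue); there is no depth.
- get_calibration(name): a dict with "fx", "fy", "cx", "cy" (pixels), "rvec" (rotation vector, rad) and "tvec" (3), from world to camera coordinates, as OpenCV has them. Camera axes: x right, y down, z forward; pixel columns grow to the right and rows downward; lengths in mm; the calibration is good to about 2 mm. A picture is of the moment at which its call begins: read the wrist's pose just before it. get_calibration takes no time and is no camera call; for the wrist camera it gives the pose at the moment of the call.
- ticket.hand_in(): hands the job in, once; it reports no verdict.
The state is a dict: "time_s": time; "joint_pos": joint angles; "joint_velocities": joint speeds; "effort": joint torques, N m; "tcp_pos": TCP position; "tcp_rot": TCP orientation; "contact_force": force on the tool from outside, world axes, zero at the start; "moment": the same for the moment, N m; "grip_width": opening from 0.0 (shut) to 1.0 (fully open).
Only numpy, scipy, OpenCV 4.12 (cv2) and the standard library are available. Lean on these libraries where they do the work, as an engineer would, in place of code of your own. Each camera call takes 0.05 s, during which the arm holds its last target.

TASK

Check the hand-brake lever on the bar fixture: with the outside of your fingers push its blade in towards the bar's rubber grip as far as it will go, firmly but without forcing it, keep it there for a good second and then let it spring back. If it stopped clearly short of the grip, record a pass by pressing the round button right in; if it came all the way to the grip, record a fail by pressing the square button right in. Press one button only, take hold of nothing, do not press on the grip itself, and leave the button boxes and everything else on the bench where they are.

Things in the scene. Friction and masses are not known exactly. Their poses are not given: they have to be found in the camera images.
- lever_push_point (a point): Point on the lever blade's front face (the face away from the bar), half-way up the blade, 105 mm from the pivot: the place to push. It moves with the lever. The bright aluminium blade is 11 mm thick and 15 mm high, about 155 mm long from pivot to end, and swings level, 110 mm above the bench; nothing lies within 85 mm below it. Pushing there takes about 2 N at first and 5 N near the bar (return spring); at its end stop the lever stands firm.
- lever_ball_end (a point): Centre of the 17 mm ball at the free end of the blade; moves with the lever, 155 mm from the pivot. Along lever_pivot's x axis it lies at -47 mm at rest, at -10 mm where a good lever stops and at +17 mm where a bad one meets the grip.
- lever_pivot (a point): The lever's fixed upright turning axis, in the black perch on the bar, 110 mm above the bench. Its x axis points square to the bar, from the lever towards and across the bar (the way the lever is pushed); its y axis points along the bar, from the grip towards the clamps. The perch, its small reservoir and the bar clamps reach 142 mm above the bench.
- grip_middle (a point): Middle of the rubber grip's axis: grip 32 mm thick, 128 mm long, level along y of the fixture, 110 mm above the bench. The lever blade lies in front of it, on the side of the robot.
- brake_lever: The lever; its origin lies on the pivot axis, 110 mm above the bench, and its orientation turns with it: its yaw equals the fixture's (that of lever_pivot) at rest, held there by its spring, and grows as it is pushed in, by 0.24 rad for a good lever, which stops dead there with its ball end about 28 mm short of the grip, and by 0.42 rad for a bad one, whose ball end then meets the grip.
- bar_grip: The rubber grip on the 22 mm bar stub (see grip_middle). Fixed.
- stop_pawl (a joint): The lever's end stop, a tipping pawl hidden inside the perch and not to be seen from outside, rad: near 0.6 it stands in the lever's way and stops it short of the grip, near -0.6 it is tipped away and lets the lever go on to the grip. It stays as it is during the job.
- round_cap_top (a point): Middle of the top of the round button cap, 28 mm across, 53 mm above the bench when out; it moves down with the cap. The pass button.
- square_cap_top (a point): Middle of the top of the square button cap, 27x27 mm, 53 mm above the bench when out. The fail button. The two stations may stand either way round.
- round_button (a joint): How far the round cap is in, m: 0 out, 0.007 right in. It takes about 4 N and stays in when pressed.
- square_button (a joint): How far the square cap is in, m: 0 out, 0.007 right in. It takes about 4 N and stays in when pressed.
- round_station: Grey box of the round button, 64x64 mm, top 38 mm above the bench, 0.6 kg, standing loose on rubber feet; origin in the middle of its underside.
- square_station: Grey box of the square button, otherwise the same.
- bushing: Plain flanged bushing, 45 mm across, 37 mm high, lying by. To be left alone.
- loupe: Black eye loupe, 37 mm across, 35 mm high, lying by. To be left alone.
- stepped_shaft: Turned steel shaft with steps, 105 mm long, 25 mm thick, lying by. To be left alone.
Things that resemble listed ones, but are neither listed nor needed, are in the scene too. Leave any purple look-alike of the square_station alone.

How it is judged (in metres and radians):
On the way, in this order (a step that is already met when the one before it is completed fails the run):
1. the lever is pushed in by the fingers as far as it goes and kept there (contact force between the fingers and brake_lever above 2 N and ((value of joint stop_pawl above 0.3 rad and x of lever_ball_end in the frame of lever_pivot above -0.0145 m) or (value of joint stop_pawl below -0.3 rad and x of lever_ball_end in the frame of lever_pivot above 0.0135 m))), for 0.7 s.
2. the lever is let go and has sprung back (x of lever_ball_end in the frame of lever_pivot below -0.0395 m and contact force between the fingers and brake_lever below 0.3 N), for 0.1 s.
3. the button that fits the finding is pressed right in (((value of joint stop_pawl above 0.3 rad and value of joint round_button above 0.005 m and value of joint square_button below 0.002 m) or (value of joint stop_pawl below -0.3 rad and value of joint square_button above 0.005 m and value of joint round_button below 0.002 m))), for 0.1 s.
At the end, for the whole second after the job is handed in: The lever is back at rest (ball end within 7 mm of its rest place); the button that fits the finding (round: stopped short; square: came to the grip) is in by more than 5 mm of its 7 mm and stays in, the other is out (under 2 mm); both boxes stand flat and still (x of lever_ball_end in the frame of lever_pivot below -0.0395 m and ((value of joint stop_pawl above 0.3 rad and value of joint round_button above 0.005 m and value of joint square_button below 0.002 m) or (value of joint stop_pawl below -0.3 rad and value of joint square_button above 0.005 m and value of joint round_button below 0.002 m)) and angle between each of round_station, square_station's own z axis and vertical below 0.1 rad and linear speed of each of round_station, square_station below 0.02 m/s); the robot touches nothing.
It fails at once if the lever is forced: the fingers push on it with more than 60 N (contact force between the fingers and brake_lever above 60 N).
It fails at once if the fingers press on the grip or squeeze the lever against it (contact force between the fingers and bar_grip above 5 N).
It fails at once if a button is pressed with more than 60 N (contact force between the fingers and round_station above 60 N or contact force between the fingers and square_station above 60 N).
It fails at once if a button box is lifted by more than 12 mm or shifted by more than 25 mm (height (world z) of any of round_station, square_station above 0.012 m or distance of any of round_station, square_station from where it was at the start of the episode above 0.025 m).
It fails at once if another thing on the bench is moved by more than 15 mm or lifted (distance of any of bushing, loupe, stepped_shaft from where it was at the start of the episode above 0.015 m).
It also fails if it takes over 48 s, if anything falls off the work surface, if the arm or the gripper's body presses on something with over 40 N, if the wrist force passes 120 N, or if a joint passes its speed limit or range.

## Working session

There is one attempt and no reset: what is moved stays moved. The work goes in short steps, Python scripts to look and compute and a tool call to move; the robot and the scene stay as the last step left them, time stands still between calls to the robot, and variables do not carry over. Pictures are saved under pics/ and viewed, and the job is handed in when it is done.

Besides the shell and the picture viewer there is one more tool, called after "Call:" by a JSON object that holds its "op" and its "data", one argument or row to a line. jog_arm: Moves the arm, as the interface text tells. Its arguments: {"type":"object","properties":{"increments":{"type":"array","items":{"type":"object","properties":{"claw":{"type":"number"},"tx":{"type":"number"},"ty":{"type":"number"},"tz":{"type":"number"},"turn":{"type":"number"}}}}},"required":["increments"]}

```bash
mkdir -p pics; python3 - <<'E'
from cell import telemetry, read_camera, get_calibration
import cv2
s=telemetry.read_state(); print(s)
for n in ("scene","side","wrist"):
    cv2.imwrite(f"pics/{n}0.png",read_camera(n)[:,:,::-1])
    print(n,get_calibration(n))
E
```

```text
{'time_s': 0.0, 'joint_pos': array([-2.15327942e-01,  3.81176937e-01,  1.29822671e+00, -5.11621002e-05,
        1.46358837e+00, -2.15321372e-01]), 'joint_velocities': array([ 0.00034832, -0.000944  ,  0.00031662,  0.00019403,  0.00066541,
        0.00034901]), 'effort': array([-6.18006070e-04, -4.37936819e+01, -2.24552107e+01,  7.13253510e-02,
        3.52583989e-02, -8.49877097e-05]), 'tcp_pos': array([5.49728212e+02, 2.87202428e-02, 2.38159487e+02]), 'tcp_rot': array([8.85172369e-05, 7.07593775e-01, 8.77678967e-05, 7.06619440e-01]), 'contact_force': array([ 0.11335575, -0.19344352,  0.27209883]), 'moment': array([-0.01449329,  0.01601932,  0.01745997]), 'grip_width': 1.004363815756184}
scene {'fx': 576.9571481470707, 'fy': 576.9571481470707, 'cx': 318.8801226986421, 'cy': 240.79268433915001, 'rvec': array([ 2.14967024, -1.17261116,  0.47153126]), 'tvec': array([-431.09948599,  303.22005397,  970.20272844])}
side {'fx': 493.70088491898264, 'fy': 493.70088491898264, 'cx': 325.46239080618113, 'cy': 242.33635741589225, 'rvec': array([ 0.12563147, -2.72655591,  1.4413558 ]), 'tvec': array([496.71186291, 195.21889422, 855.71165345])}
wrist {'fx': 355.3879328631527, 'fy': 355.3879328631527, 'cx': 323.6007883971254, 'cy': 233.31205643012964, 'rvec': array([-2.84229733e+00, -2.07455015e-03,  2.75903511e-03]), 'tvec': array([-548.80498934,  -41.98254405,  390.54732635])}
```

View pics/scene0.png

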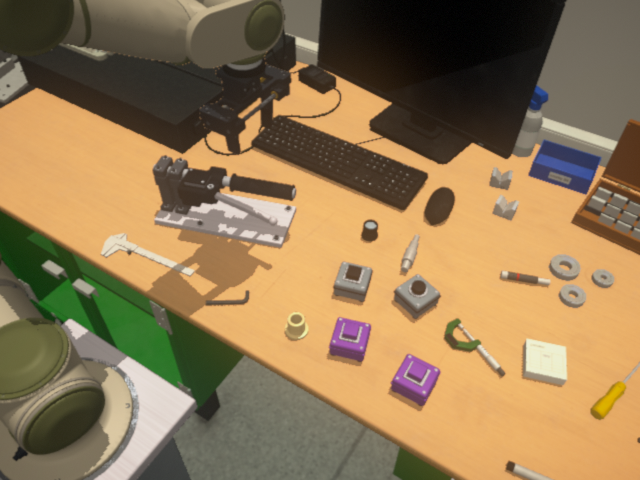

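View pics/side0.png

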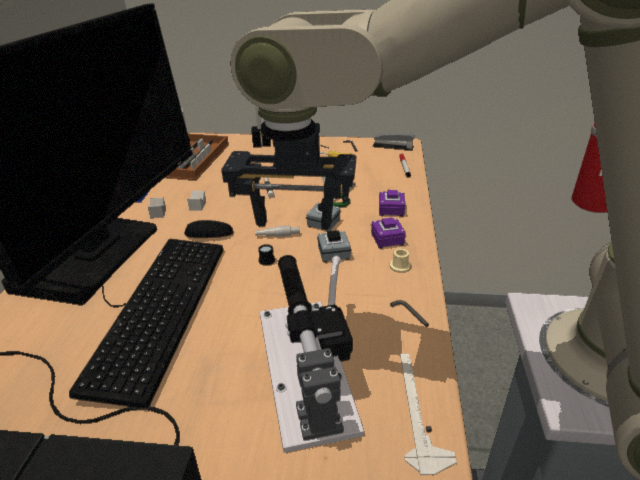

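View pics/wrist0.png

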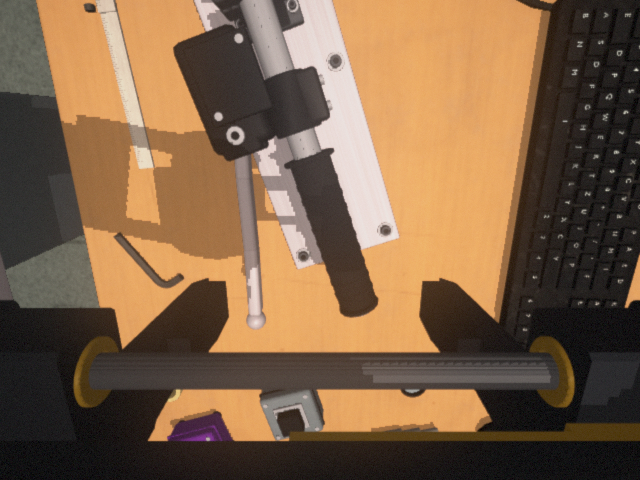

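The wrist view shows the lever ball at (256,320), the pivot screw probably near (235,134), and the grip from (313,160) to (358,305). I'll triangulate these and enlarge the buttons.

```bash
cat > h.py <<'E'
import numpy as np, cv2
from cell import telemetry, read_camera, get_calibration
def ray(c,u,v):
    R=cv2.Rodrigues(np.array(c["rvec"]))[0]; t=np.array(c["tvec"])
    d=R.T@np.array([(u-c["cx"])/c["fx"],(v-c["cy"])/c["fy"],1.]); return -R.T@t,d
def onz(c,u,v,z):
    o,d=ray(c,u,v); return o+d*(z-o[2])/d[2]
def proj(c,p):
    K=np.array([[c["fx"],0,c["cx"]],[0,c["fy"],c["cy"]],[0,0,1]])
    return cv2.projectPoints(np.float64([p]),np.float64(c["rvec"]),np.float64(c["tvec"]),K,None)[0].ravel()
E
python3 - <<'E'
from h import *
np.set_printoptions(precision=1,suppress=True)
w=get_calibration("wrist");s=get_calibration("scene");d=get_calibration("side")
for n,u,v,z in [("ball",256,320,110),("screw",235,134,142),("screw110",235,134,110),("grip0",313,160,110),("grip1",358,305,110),("blade near",243,160,110)]:
    p=onz(w,u,v,z);print(n,p,proj(s,p),proj(d,p))
print(onz(s,274,219,110),onz(d,336,260,110))
a=cv2.imread("pics/scene0.png"); cv2.imwrite("pics/c1.png",cv2.resize(a[220:400,280:460],None,fx=3.3,fy=3.3,interpolation=2))
cv2.imwrite("pics/c2.png",cv2.resize(a[140:260,140:310],None,fx=4.5,fy=4.5,interpolation=2))
a=cv2.imread("pics/side0.png"); cv2.imwrite("pics/c3.png",cv2.resize(a[180:360,240:440],None,fx=3.3,fy=3.3,interpolation=2))
E
```

```text
ball [490.  -88.4 110. ] [272.4 221.9] [334.4 259.7]
screw [490.8  69.1 142. ] [208.9 180.6] [325.5 303.2]
screw110 [483.   68.2 110. ] [208.8 194.5] [330.7 318.5]
grip0 [540.9  49.3 110. ] [233.5 182.3] [296.1 308.3]
grip1 [578.8 -73.6 110. ] [291.6 193.7] [285.5 262.1]
blade near [487.7  49.2 110. ] [217.4 196.6] [328.8 310.2]
[498.3 -86.3 110. ] [487.1 -87.9 110. ]
```

View pics/c1.png

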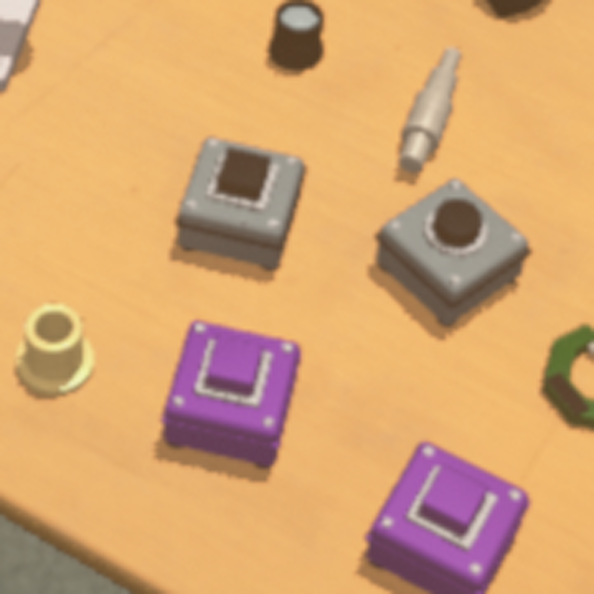

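View pics/c2.png

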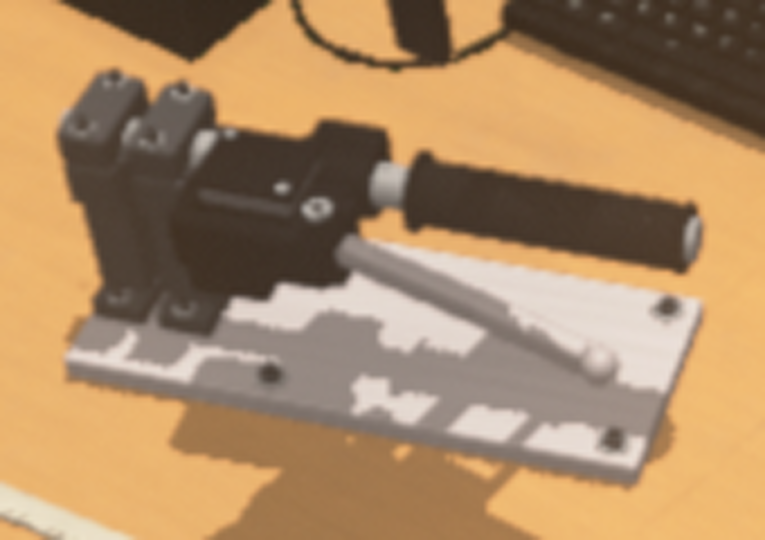

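View pics/c3.png

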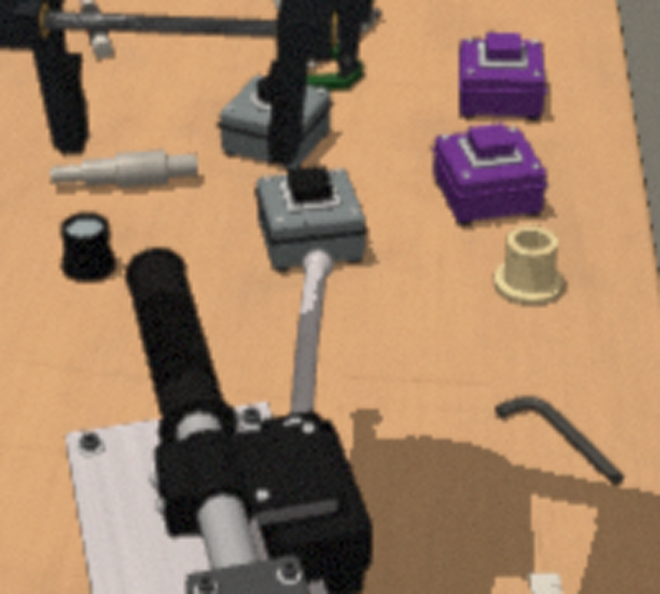

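Layout found: the fixture yaw is about 0.30 rad, the ball is at about (490,-88) and the pivot at about (491,67). The square button (near) is at crop (245,170) and the round one at (458,218). Next I compute button positions and close the gripper while approaching.

```bash
python3 - <<'E'
from h import *
np.set_printoptions(precision=1,suppress=True)
s=get_calibration("scene");d=get_calibration("side");w=get_calibration("wrist")
k=3.3
for n,u,v in [("sq",245,168),("rd",458,216)]:
    p=onz(s,280+u/k,220+v/k,53);print(n,p,proj(d,p),proj(w,p))
print(onz(d,240+310/k,180+178/k,53))
E
```

```text
sq [ 512.  -266.2   53. ] [331.2 232.6] [291.9 428.1]
rd [ 548.1 -388.4   53. ] [320.7 204.3] [322.6 504.3]
[ 505.4 -261.2   53. ]
```

Call:
{"op": "jog_arm", "data": {
  "increments": [
    {"claw": 0,"tz": -50,"ty": -20,"turn": -10},
    {"claw": 0,"tz": -50,"ty": -40},
    {"claw": 0},
    {"claw": 0},
    {"claw": 0}
  ]
}}

```text
invalid input at $.increments[0]: expected keys claw, tx, ty, tz, turn
```

Call:
{"op": "jog_arm", "data": {
  "increments": [
    {"claw": 0,"tx": 0,"tz": 0,"ty": 0,"turn": -10},
    {"claw": 0,"tx": 0,"tz": -52,"ty": -13,"turn": 0},
    {"claw": 0,"tx": 0,"tz": -52,"ty": -14,"turn": 0},
    {"claw": 0,"tx": 30,"tz": 0,"ty": 0,"turn": 0},
    {"claw": 0,"tx": 0,"tz": 0,"ty": 0,"turn": 0}
  ]
}}

```text
time_s: 0.78
tcp_pos: [451.3, -44.5, 207.8]
tcp_rot: [-0.061, 0.706, 0.062, 0.703]
contact_force: [0.2, 0.4, 0.5]
grip_width: 0.46
```

Call:
{"op": "jog_arm", "data": {
  "increments": [
    {"claw": 0,"tx": 20,"tz": 0,"ty": 0,"turn": 0},
    {"claw": 0,"tx": 0,"tz": 0,"ty": 0,"turn": 0},
    {"claw": 0,"tx": 0,"tz": 0,"ty": 0,"turn": 0},
    {"claw": 0,"tx": 45,"tz": 0,"ty": 0,"turn": 0},
    {"claw": 0,"tx": 50,"tz": 0,"ty": 0,"turn": 0}
  ]
}}

```text
time_s: 1.4
tcp_pos: [453.4, -44.9, 94.0]
tcp_rot: [-0.062, 0.703, 0.061, 0.706]
contact_force: [0.8, 0.6, -0.3]
grip_width: 0.004
```

```bash
python3 - <<'E'
from h import *
print(telemetry.read_state()["tcp_pos"],telemetry.read_state()["contact_force"])
for n in ("scene","side","wrist"):
    cv2.imwrite(f"pics/{n}1.png",read_camera(n)[:,:,::-1])
a=cv2.imread("pics/scene1.png");b=cv2.imread("pics/side1.png")
f=lambda x:cv2.resize(x,(400,400),interpolation=2)
cv2.imwrite("pics/d1.png",np.hstack([f(a[100:300,130:330]),f(b[170:370,230:430])]))
E
```

```text
[453.41283989 -44.93326756  93.99800868] [ 0.80621895  0.58330727 -0.26106763]
```

View pics/d1.png

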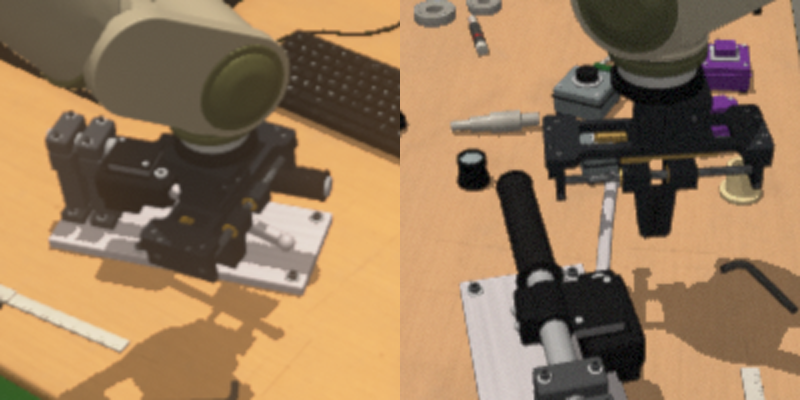

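View pics/wrist1.png

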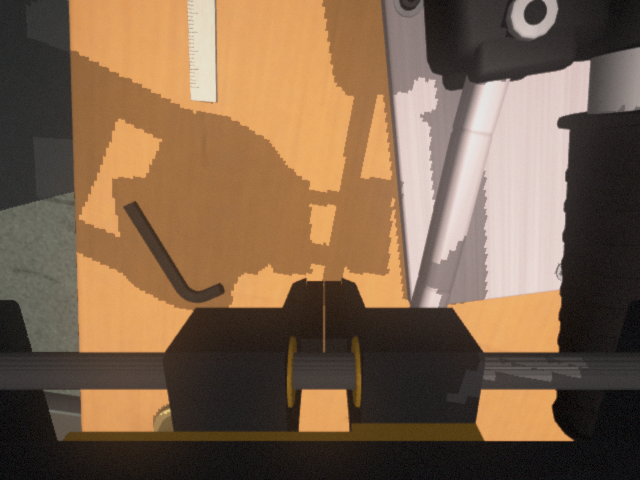

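The shut fingers stand in front of the blade, with a clear gap of about 15–20 mm. I'll advance slowly.

Call:
{"op": "jog_arm", "data": {
  "increments": [
    {"claw": 0,"tx": 0,"tz": 6,"ty": 0,"turn": 0},
    {"claw": 0,"tx": 0,"tz": 5,"ty": 0,"turn": 0},
    {"claw": 0,"tx": 0,"tz": 4,"ty": 0,"turn": 0},
    {"claw": 0,"tx": 0,"tz": 4,"ty": 0,"turn": 0},
    {"claw": 0,"tx": 0,"tz": 4,"ty": 0,"turn": 0}
  ]
}}

```text
time_s: 2.17
tcp_pos: [475.0, -40.7, 93.9]
tcp_rot: [-0.062, 0.705, 0.062, 0.704]
contact_force: [-2.5, -2.7, 1.4]
grip_width: 0.004
```

Call:
{"op": "jog_arm", "data": {
  "increments": [
    {"claw": 0,"tx": 0,"tz": 4,"ty": 0,"turn": 0},
    {"claw": 0,"tx": 0,"tz": 4,"ty": 0,"turn": 0},
    {"claw": 0,"tx": 0,"tz": 4,"ty": 0,"turn": 0}
  ]
}}

```text
time_s: 2.55
tcp_pos: [486.8, -38.6, 93.6]
tcp_rot: [-0.062, 0.705, 0.062, 0.704]
contact_force: [-2.9, -3.2, 0.6]
grip_width: 0.007
```

Call:
{"op": "jog_arm", "data": {
  "increments": [
    {"claw": 0,"tx": 0,"tz": 3,"ty": 0,"turn": 0},
    {"claw": 0,"tx": 0,"tz": 2,"ty": 0,"turn": 0}
  ]
}}

```text
time_s: 2.8
tcp_pos: [491.7, -37.8, 93.7]
tcp_rot: [-0.062, 0.705, 0.062, 0.704]
contact_force: [-2.5, -3.6, 0.1]
grip_width: 0.007
```

Call:
{"op": "jog_arm", "data": {
  "increments": [
    {"claw": 0,"tx": 0,"tz": 2,"ty": 0,"turn": 0}
  ]
}}

```text
time_s: 2.92
tcp_pos: [493.6, -37.4, 93.7]
tcp_rot: [-0.062, 0.705, 0.062, 0.704]
contact_force: [-2.9, -3.8, -0.5]
grip_width: 0.003
```

Call:
{"op": "jog_arm", "data": {
  "increments": [
    {"claw": 0,"tx": 0,"tz": 2,"ty": 0,"turn": 0}
  ]
}}

```text
time_s: 3.05
tcp_pos: [495.5, -37.0, 93.7]
tcp_rot: [-0.062, 0.705, 0.062, 0.704]
contact_force: [-2.0, -2.2, 0.4]
grip_width: 0.001
```

Call:
{"op": "jog_arm", "data": {
  "increments": [
    {"claw": 0,"tx": 0,"tz": 2,"ty": 0,"turn": 0}
  ]
}}

```text
time_s: 3.18
tcp_pos: [497.5, -36.6, 93.7]
tcp_rot: [-0.062, 0.705, 0.062, 0.704]
contact_force: [-3.7, -3.5, -0.5]
grip_width: 0.001
```

```bash
python3 - <<'E'
from h import *
s=telemetry.read_state();print(s["contact_force"],s["moment"])
for n in ("side","wrist"):
    cv2.imwrite(f"pics/{n}2.png",read_camera(n)[:,:,::-1])
b=cv2.imread("pics/side2.png")
cv2.imwrite("pics/d2.png",np.hstack([cv2.resize(b[170:370,230:430],(480,480),interpolation=2)]))
E
```

```text
[-3.72757501 -3.53349392 -0.49276963] [-0.42780254  0.54855128 -0.01935463]
```

View pics/d2.png

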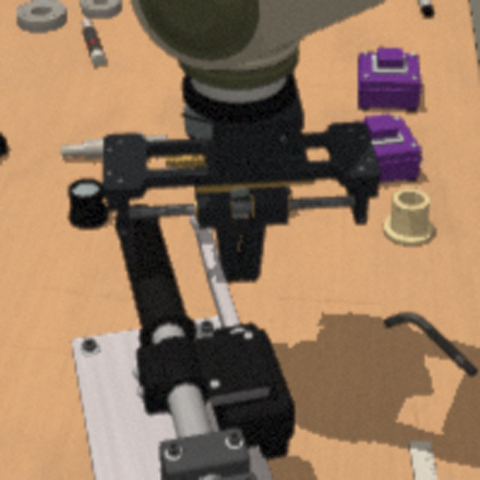

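View pics/wrist2.png

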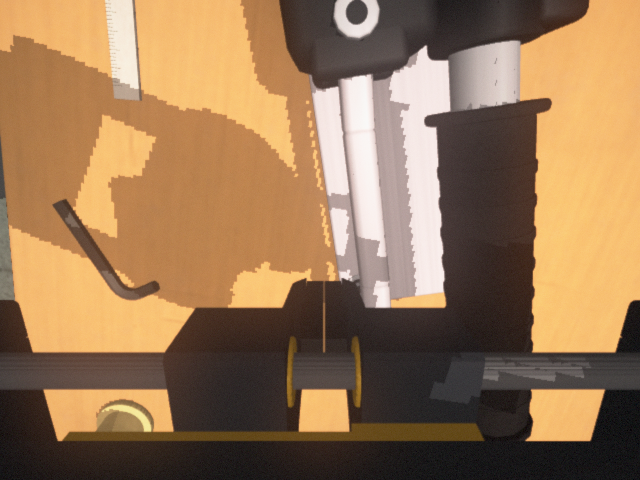

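The lever follows the fingers, the stop has not been met yet, and the gripper is clear of the grip. I'll go on in small steps.

Call:
{"op": "jog_arm", "data": {
  "increments": [
    {"claw": 0,"tx": 0,"tz": 1.5,"ty": 0,"turn": 0}
  ]
}}

```text
time_s: 3.4
tcp_pos: [498.9, -36.3, 93.7]
tcp_rot: [-0.062, 0.705, 0.062, 0.704]
contact_force: [-4.2, -3.0, -0.7]
grip_width: 0.008
```

Call:
{"op": "jog_arm", "data": {
  "increments": [
    {"claw": 0,"tx": 0,"tz": 1.5,"ty": 0,"turn": 0}
  ]
}}

```text
time_s: 3.52
tcp_pos: [500.4, -35.9, 93.7]
tcp_rot: [-0.061, 0.705, 0.062, 0.704]
contact_force: [-4.0, -2.3, -1.3]
grip_width: 0.003
```

Call:
{"op": "jog_arm", "data": {
  "increments": [
    {"claw": 0,"tx": 0,"tz": 1.5,"ty": 0,"turn": 0}
  ]
}}

```text
time_s: 3.65
tcp_pos: [501.8, -35.6, 93.7]
tcp_rot: [-0.061, 0.705, 0.062, 0.704]
contact_force: [-4.9, -0.6, -0.8]
grip_width: 0.008
```

Call:
{"op": "jog_arm", "data": {
  "increments": [
    {"claw": 0,"tx": 0,"tz": 1,"ty": 0,"turn": 0}
  ]
}}

```text
time_s: 3.78
tcp_pos: [502.8, -35.4, 93.6]
tcp_rot: [-0.061, 0.705, 0.062, 0.704]
contact_force: [-4.2, 0.6, -0.1]
grip_width: 0.004
```

Call:
{"op": "jog_arm", "data": {
  "increments": [
    {"claw": 0,"tx": 0,"tz": 1.5,"ty": 0,"turn": 0}
  ]
}}

```text
time_s: 3.9
tcp_pos: [504.2, -35.1, 93.6]
tcp_rot: [-0.061, 0.705, 0.062, 0.704]
contact_force: [-5.5, 1.3, 0.1]
grip_width: 0.007
```

Call:
{"op": "jog_arm", "data": {
  "increments": [
    {"claw": 0,"tx": 0,"tz": 1.5,"ty": 0,"turn": 0}
  ]
}}

```text
time_s: 4.03
tcp_pos: [505.6, -34.7, 93.6]
tcp_rot: [-0.061, 0.705, 0.062, 0.704]
contact_force: [-5.2, 1.9, -0.2]
grip_width: 0.005
```

Call:
{"op": "jog_arm", "data": {
  "increments": [
    {"claw": 0,"tx": 0,"tz": 1.5,"ty": 0,"turn": 0}
  ]
}}

```text
time_s: 4.15
tcp_pos: [507.0, -34.3, 93.6]
tcp_rot: [-0.061, 0.705, 0.062, 0.704]
contact_force: [-5.5, 1.3, 0.6]
grip_width: 0.004
```

```bash
python3 - <<'E'
from h import *
s=telemetry.read_state();print(s["contact_force"],s["moment"])
for n in ("side","wrist","scene"):
    cv2.imwrite(f"pics/{n}3.png",read_camera(n)[:,:,::-1])
b=cv2.imread("pics/side3.png")
a=cv2.imread("pics/scene3.png")
f=lambda x:cv2.resize(x,(400,400),interpolation=2)
cv2.imwrite("pics/d3.png",np.hstack([f(a[100:300,130:330]),f(b[170:370,230:430])]))
E
```

```text
[-5.53555331  1.29508655  0.5937608 ] [0.33288639 0.81999796 0.10552369]
```

View pics/d3.png

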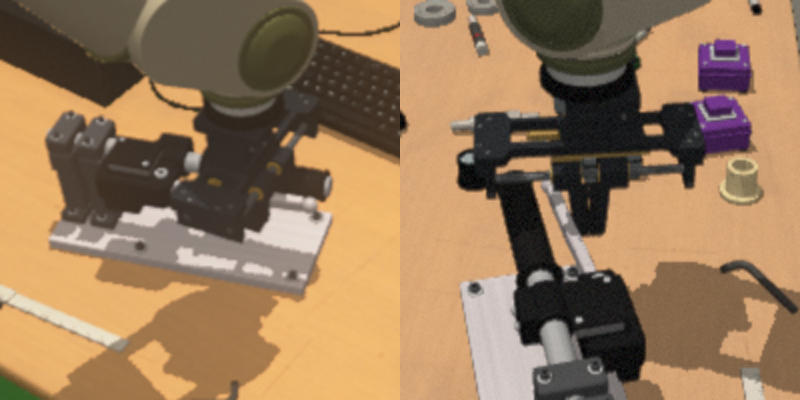

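View pics/wrist3.png

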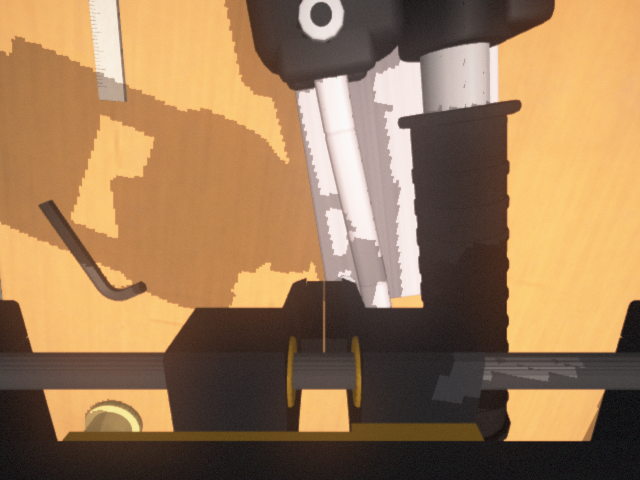

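```bash
python3 - <<'E'
from h import *
s=get_calibration("scene");w=get_calibration("wrist")
X=np.array([.955,.296])
p=onz(s,285,201.5,110);print(p,(p[:2]-[491,67])@X)
a=onz(w,332,85,116)[:2];b=onz(w,373,295,116)[:2];print(a,b,np.arctan2(b[0]-a[0],a[1]-b[1]))
for t in (0,.24,.42):
  print(proj(s,[491+155*np.sin(t),67-155*np.cos(t),110]))
E
```

```text
[551.79615606 -75.62402232 110.        ] 15.843618434151484
[493.7951518  52.3198923] [522.9508758  -18.59248096] 0.3900825655050099
[272.55165192 221.5305524 ]
[281.43709664 209.80555224]
[285.23290828 200.62388633]
```

The lever is at about 0.39 rad, past the good stop, so it is a bad one. I'll go on gently until it meets the grip.

Call:
{"op": "jog_arm", "data": {
  "increments": [
    {"claw": 0,"tx": 0,"tz": 1,"ty": 0,"turn": 0}
  ]
}}

```text
time_s: 4.42
tcp_pos: [507.9, -34.1, 93.6]
tcp_rot: [-0.061, 0.705, 0.062, 0.704]
contact_force: [-7.0, 1.5, 1.0]
grip_width: 0.005
```

Call:
{"op": "jog_arm", "data": {
  "increments": [
    {"claw": 0,"tx": 0,"tz": 1,"ty": 0,"turn": 0}
  ]
}}

```text
time_s: 4.55
tcp_pos: [508.9, -34.0, 93.6]
tcp_rot: [-0.061, 0.705, 0.062, 0.704]
contact_force: [-6.4, 1.7, -0.1]
grip_width: 0.007
```

Call:
{"op": "jog_arm", "data": {
  "increments": [
    {"claw": 0,"tx": 0,"tz": 1,"ty": 0,"turn": 0}
  ]
}}

```text
time_s: 4.68
tcp_pos: [509.9, -33.8, 93.6]
tcp_rot: [-0.061, 0.705, 0.062, 0.704]
contact_force: [-6.4, 2.0, 0.2]
grip_width: 0.004
```

Call:
{"op": "jog_arm", "data": {
  "increments": [
    {"claw": 0,"tx": 0,"tz": 1,"ty": 0,"turn": 0}
  ]
}}

```text
time_s: 4.8
tcp_pos: [510.8, -33.6, 93.6]
tcp_rot: [-0.061, 0.705, 0.062, 0.704]
contact_force: [-5.6, 1.8, 0.1]
grip_width: 0.007
```

Call:
{"op": "jog_arm", "data": {
  "increments": [
    {"claw": 0,"tx": 0,"tz": 1,"ty": 0,"turn": 0}
  ]
}}

```text
time_s: 4.92
tcp_pos: [511.8, -33.5, 93.6]
tcp_rot: [-0.061, 0.705, 0.062, 0.704]
contact_force: [-6.1, 2.4, 0.7]
grip_width: 0.008
```

Call:
{"op": "jog_arm", "data": {
  "increments": [
    {"claw": 0,"tx": 0,"tz": 1,"ty": 0,"turn": 0}
  ]
}}

```text
time_s: 5.05
tcp_pos: [512.2, -33.2, 93.5]
tcp_rot: [-0.061, 0.705, 0.062, 0.703]
contact_force: [-9.7, 1.1, 1.0]
grip_width: 0.003
```

The force is rising and the TCP has stopped following, so the lever is firm. A little more, then hold.

Call:
{"op": "jog_arm", "data": {
  "increments": [
    {"claw": 0,"tx": 0,"tz": 0.6,"ty": 0,"turn": 0}
  ]
}}

```text
time_s: 5.18
tcp_pos: [512.3, -33.2, 93.4]
tcp_rot: [-0.061, 0.706, 0.062, 0.703]
contact_force: [-12.5, 0.1, 3.7]
grip_width: 0.007
```

Call:
{"op": "jog_arm", "data": {
  "increments": [
    {"claw": 0,"tx": 0,"tz": 0.5,"ty": 0,"turn": 0}
  ]
}}

```text
time_s: 5.3
tcp_pos: [512.4, -33.1, 93.4]
tcp_rot: [-0.061, 0.706, 0.062, 0.703]
contact_force: [-13.8, -0.4, 4.2]
grip_width: 0.004
```

```bash
python3 - <<'E'
from h import *
for n in ("side","wrist","scene"):
    cv2.imwrite(f"pics/{n}4.png",read_camera(n)[:,:,::-1])
w=get_calibration("wrist")
b=cv2.imread("pics/side4.png")
a=cv2.imread("pics/scene4.png")
f=lambda x:cv2.resize(x,(400,400),interpolation=2)
cv2.imwrite("pics/d4.png",np.hstack([f(a[150:250,230:330]),f(b[220:320,260:360])]))
s=telemetry.read_state();print(s["contact_force"],s["moment"])
E
```

```text
[-13.31464063  -0.39467394   4.73034068] [0.03024068 1.86168523 0.15281431]
```

View pics/d4.png

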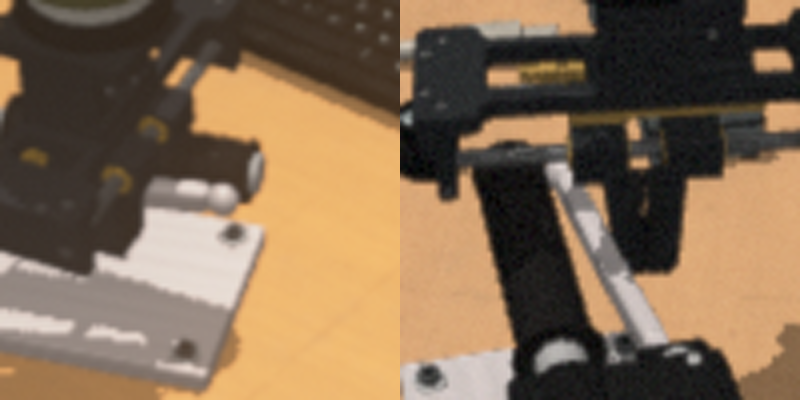

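View pics/wrist4.png

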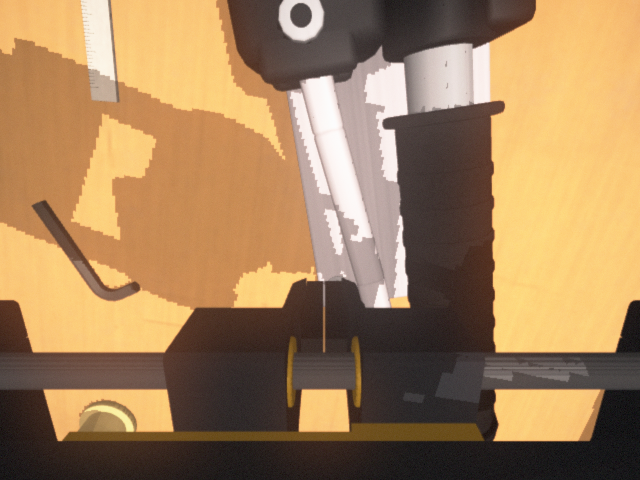

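The ball touches the grip in the scene crop (ball at crop (222,197), against the grip's end): a fail finding. I'll hold, then retreat.

Call:
{"op": "jog_arm", "data": {
  "increments": [
    {"claw": 0,"tx": 0,"tz": 0.3,"ty": 0,"turn": 0},
    {"claw": 0,"tx": 0,"tz": 0,"ty": 0,"turn": 0},
    {"claw": 0,"tx": 0,"tz": 0,"ty": 0,"turn": 0},
    {"claw": 0,"tx": 0,"tz": 0,"ty": 0,"turn": 0},
    {"claw": 0,"tx": 0,"tz": 0,"ty": 0,"turn": 0}
  ]
}}

```text
time_s: 6.08
tcp_pos: [512.4, -33.1, 93.4]
tcp_rot: [-0.061, 0.706, 0.062, 0.702]
contact_force: [-14.0, -0.3, 3.8]
grip_width: 0.005
```

Call:
{"op": "jog_arm", "data": {
  "increments": [
    {"claw": 0,"tx": 0,"tz": 0,"ty": 0,"turn": 0},
    {"claw": 0,"tx": 0,"tz": 0,"ty": 0,"turn": 0},
    {"claw": 0,"tx": 0,"tz": 0,"ty": 0,"turn": 0},
    {"claw": 0,"tx": 0,"tz": 0,"ty": 0,"turn": 0},
    {"claw": 0,"tx": 0,"tz": 0,"ty": 0,"turn": 0}
  ]
}}

```text
time_s: 6.7
tcp_pos: [512.5, -33.1, 93.4]
tcp_rot: [-0.061, 0.706, 0.062, 0.702]
contact_force: [-14.1, 0.3, 4.1]
grip_width: 0.005
```

Call:
{"op": "jog_arm", "data": {
  "increments": [
    {"claw": 0,"tx": 0,"tz": -8,"ty": 0,"turn": 0},
    {"claw": 0,"tx": 0,"tz": -12,"ty": 0,"turn": 0},
    {"claw": 0,"tx": 0,"tz": -14,"ty": 0,"turn": 0},
    {"claw": 0,"tx": 0,"tz": -14,"ty": 0,"turn": 0},
    {"claw": 0,"tx": 0,"tz": -16,"ty": 0,"turn": 0}
  ]
}}

```text
time_s: 7.32
tcp_pos: [451.3, -44.9, 94.0]
tcp_rot: [-0.062, 0.704, 0.061, 0.705]
contact_force: [0.8, -0.7, -0.3]
grip_width: 0.007
```

Call:
{"op": "jog_arm", "data": {
  "increments": [
    {"claw": 0,"tx": 0,"tz": 0,"ty": 0,"turn": 0},
    {"claw": 0,"tx": -30,"tz": 0,"ty": 0,"turn": 0},
    {"claw": 0,"tx": -50,"tz": 0,"ty": 0,"turn": 0},
    {"claw": 0,"tx": 0,"tz": 0,"ty": -40,"turn": 10},
    {"claw": 0,"tx": 0,"tz": 0,"ty": -40,"turn": 0}
  ]
}}

```text
time_s: 7.95
tcp_pos: [459.8, -125.1, 174.7]
tcp_rot: [-0.0, 0.706, -0.001, 0.708]
contact_force: [0.8, 0.5, -1.0]
grip_width: 0.005
```

```bash
python3 - <<'E'
from h import *
s=telemetry.read_state();print(s["tcp_pos"],s["contact_force"])
cv2.imwrite("pics/wrist5.png",read_camera("wrist")[:,:,::-1])
print(get_calibration("wrist"))
a=read_camera("scene")[:,:,::-1];cv2.imwrite("pics/scene5.png",a)
b=read_camera("side")[:,:,::-1];cv2.imwrite("pics/side5.png",b)
f=lambda x:cv2.resize(x,(400,400),interpolation=2)
cv2.imwrite("pics/d5.png",np.hstack([f(a[140:340,200:400]),f(b[200:340,250:390])]))
E
```

```text
[ 459.76332344 -125.14683191  174.68124756] [ 0.7918301   0.46309139 -1.02160224]
{'fx': 355.3879328631527, 'fy': 355.3879328631527, 'cx': 323.6007883971254, 'cy': 233.31205643012964, 'rvec': array([-2.83924479e+00,  1.32201477e-03, -2.34157137e-03]), 'tvec': array([-459.83052006, -145.47295658,  289.16705379])}
```

View pics/d5.png

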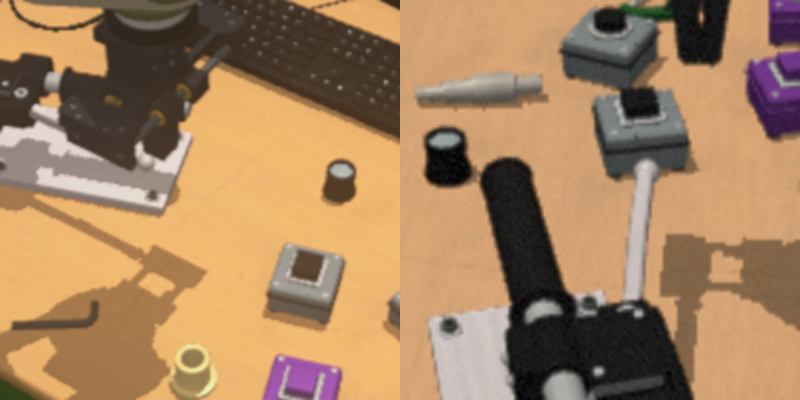

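View pics/wrist5.png

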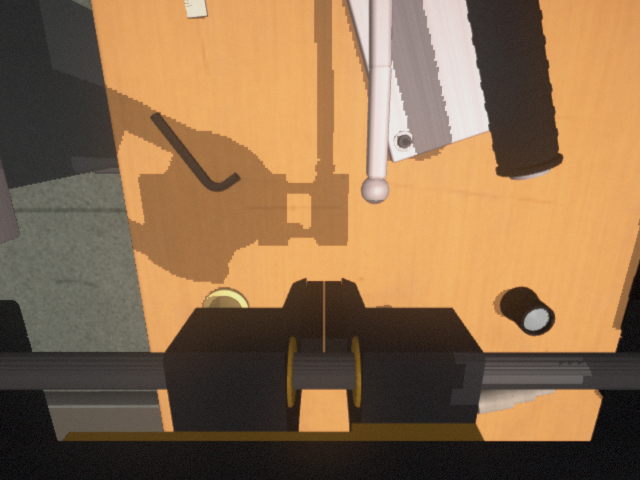

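The lever has sprung back and the ball is at its rest place. Now the square cap needs a finer fix.

```bash
python3 - <<'E'
from h import *
a=cv2.imread("pics/scene5.png");b=cv2.imread("pics/side5.png")
f=lambda x:cv2.resize(x,(400,400),interpolation=2)
cv2.imwrite("pics/d6.png",np.hstack([f(a[250:300,330:380]),f(b[215:265,310:360])]))
E
```

```text
(no output)
```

View pics/d6.png

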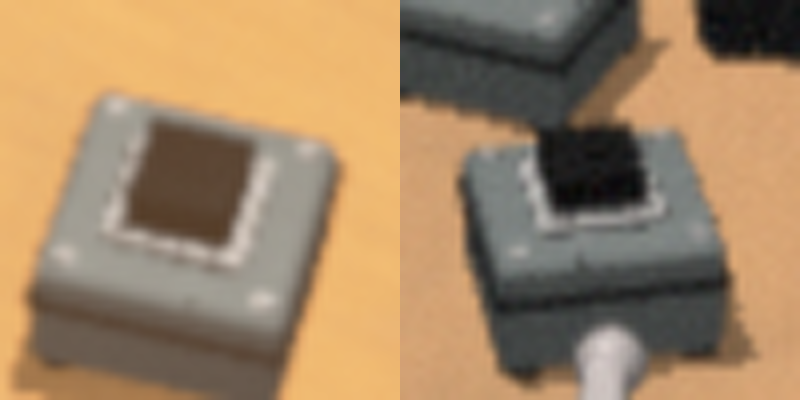

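```bash
python3 - <<'E'
from h import *
s=get_calibration("scene");d=get_calibration("side")
print(onz(s,354.1,271.2,53),onz(d,333.8,234.1,53));print(onz(s,353.4,275.2,38),onz(d,334.1,239,38))
S=[onz(s,330+u/8,250+v/8,38)[:2] for u,v in [(115,105),(308,150),(262,300),(63,253)]]
D=[onz(d,310+u/8,215+v/8,38)[:2] for u,v in [(88,153),(270,133),(297,232),(117,250)]]
print(S,D)
E
```

```text
[ 511.20451619 -266.3112852    53.        ] [ 505.68727079 -260.51371336   53.        ]
[ 512.80217812 -264.71393956   38.        ] [ 505.29458679 -263.60550996   38.        ]
[array([ 530.10989727, -233.55912503]), array([ 543.69899199, -281.66155158]), array([ 495.97492456, -295.55906713]), array([ 482.12565129, -247.3749221 ])] [array([ 536.32313894, -280.82095643]), array([ 485.98971958, -295.29460588]), array([ 475.32550633, -246.40838558]), array([ 523.44476536, -233.77325101])]
```

Scene gives (511,-266) and side gives (506,-261), so I use the mean, (508.5,-264). I'll move above it.

Call:
{"op": "jog_arm", "data": {
  "increments": [
    {"claw": 0,"tx": 0,"tz": 16,"ty": -46,"turn": 0},
    {"claw": 0,"tx": 0,"tz": 16,"ty": -46,"turn": 0},
    {"claw": 0,"tx": 0,"tz": 17,"ty": -47,"turn": 0},
    {"claw": 0,"tx": 50,"tz": 0,"ty": 0,"turn": 0},
    {"claw": 0,"tx": 50,"tz": 0,"ty": 0,"turn": 0}
  ]
}}

```text
time_s: 8.72
tcp_pos: [508.3, -262.6, 72.6]
tcp_rot: [-0.0, 0.707, -0.0, 0.708]
contact_force: [0.3, -0.3, -0.2]
grip_width: 0.006
```

```bash
python3 - <<'E'
from h import *
s=telemetry.read_state();print(s["tcp_pos"],s["contact_force"])
a=read_camera("scene")[:,:,::-1]
b=read_camera("side")[:,:,::-1]
f=lambda x:cv2.resize(x,(400,400),interpolation=2)
cv2.imwrite("pics/d7.png",np.hstack([f(a[220:320,300:400]),f(b[180:280,280:380])]))
E
```

```text
[ 508.32122667 -262.60810745   72.62415849] [ 0.25685785 -0.2959024  -0.18613356]
```

View pics/d7.png

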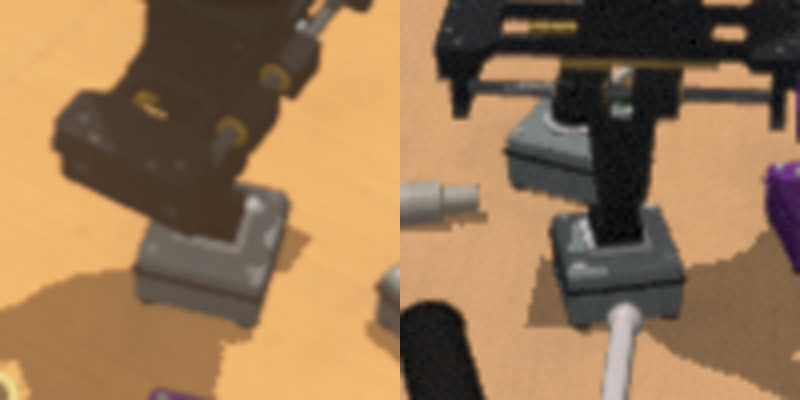

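The fingers stand over the cap. Lowering.

Call:
{"op": "jog_arm", "data": {
  "increments": [
    {"claw": 0,"tx": 8,"tz": 0,"ty": 0,"turn": 0},
    {"claw": 0,"tx": 7,"tz": 0,"ty": -1,"turn": 0},
    {"claw": 0,"tx": 2,"tz": 0,"ty": 0,"turn": 0},
    {"claw": 0,"tx": 2,"tz": 0,"ty": 0,"turn": 0}
  ]
}}

```text
time_s: 9.32
tcp_pos: [507.9, -264.3, 55.3]
tcp_rot: [-0.0, 0.707, -0.0, 0.707]
contact_force: [-0.3, 0.2, 0.2]
grip_width: 0.003
```

Call:
{"op": "jog_arm", "data": {
  "increments": [
    {"claw": 0,"tx": 1.5,"tz": 0,"ty": 0,"turn": 0},
    {"claw": 0,"tx": 1.5,"tz": 0,"ty": 0,"turn": 0}
  ]
}}

```text
time_s: 9.57
tcp_pos: [507.7, -264.3, 52.1]
tcp_rot: [-0.0, 0.707, -0.0, 0.707]
contact_force: [-0.7, 0.2, 3.0]
grip_width: 0.006
```

Call:
{"op": "jog_arm", "data": {
  "increments": [
    {"claw": 0,"tx": 1.5,"tz": 0,"ty": 0,"turn": 0},
    {"claw": 0,"tx": 1,"tz": 0,"ty": 0,"turn": 0}
  ]
}}

```text
time_s: 9.82
tcp_pos: [507.7, -264.3, 49.4]
tcp_rot: [-0.0, 0.707, -0.0, 0.707]
contact_force: [-0.7, 0.5, 3.3]
grip_width: 0.008
```

Call:
{"op": "jog_arm", "data": {
  "increments": [
    {"claw": 0,"tx": 1,"tz": 0,"ty": 0,"turn": 0},
    {"claw": 0,"tx": 1,"tz": 0,"ty": 0,"turn": 0}
  ]
}}

```text
time_s: 10.07
tcp_pos: [507.7, -264.2, 47.3]
tcp_rot: [-0.0, 0.707, -0.0, 0.707]
contact_force: [0.5, -0.9, 4.0]
grip_width: 0.004
```

Call:
{"op": "jog_arm", "data": {
  "increments": [
    {"claw": 0,"tx": 0.8,"tz": 0,"ty": 0,"turn": 0},
    {"claw": 0,"tx": 0.8,"tz": 0,"ty": 0,"turn": 0}
  ]
}}

```text
time_s: 10.32
tcp_pos: [507.7, -264.3, 46.3]
tcp_rot: [-0.0, 0.707, -0.0, 0.707]
contact_force: [-2.8, 1.5, 14.8]
grip_width: 0.008
```

The cap has bottomed (z≈46, 15 N). A short hold, then lift.

Call:
{"op": "jog_arm", "data": {
  "increments": [
    {"claw": 0,"tx": 0.3,"tz": 0,"ty": 0,"turn": 0},
    {"claw": 0,"tx": 0,"tz": 0,"ty": 0,"turn": 0},
    {"claw": 0,"tx": 0,"tz": 0,"ty": 0,"turn": 0}
  ]
}}

```text
time_s: 10.7
tcp_pos: [507.7, -264.3, 46.3]
tcp_rot: [-0.0, 0.707, -0.0, 0.707]
contact_force: [-1.5, 1.9, 12.0]
grip_width: 0.003
```

Call:
{"op": "jog_arm", "data": {
  "increments": [
    {"claw": 0,"tx": -4,"tz": 0,"ty": 0,"turn": 0},
    {"claw": 0,"tx": -20,"tz": 0,"ty": 0,"turn": 0},
    {"claw": 0,"tx": -50,"tz": 0,"ty": 0,"turn": 0},
    {"claw": 0,"tx": -50,"tz": 0,"ty": 0,"turn": 0},
    {"claw": 0,"tx": -50,"tz": 0,"ty": 0,"turn": 0}
  ]
}}

```text
time_s: 11.32
tcp_pos: [507.3, -263.9, 220.6]
tcp_rot: [0.0, 0.707, 0.0, 0.707]
contact_force: [0.2, -0.5, -0.1]
grip_width: 0.004
```

Call:
{"op": "jog_arm", "data": {
  "increments": [
    {"claw": 0,"tx": 0,"tz": 0,"ty": 50,"turn": 0},
    {"claw": 0,"tx": 0,"tz": 0,"ty": 50,"turn": 0},
    {"claw": 0,"tx": 0,"tz": 0,"ty": 30,"turn": 0},
    {"claw": 0,"tx": 0,"tz": 0,"ty": 0,"turn": 0}
  ]
}}

```text
time_s: 11.82
tcp_pos: [507.4, -132.6, 219.3]
tcp_rot: [-0.001, 0.707, 0.001, 0.707]
contact_force: [-0.6, -0.5, 0.4]
grip_width: 0.007
```

```bash
python3 - <<'E'
from h import *
s=telemetry.read_state();print(s["tcp_pos"],s["contact_force"])
a=read_camera("scene")[:,:,::-1]
b=read_camera("side")[:,:,::-1]
f=lambda x:cv2.resize(x,(400,400),interpolation=2)
cv2.imwrite("pics/d8.png",np.hstack([f(a[200:360,280:440]),f(b[180:300,270:390])]))
E
```

```text
[ 507.43242977 -132.55796942  219.26732361] [-0.59063732 -0.53645881  0.39780338]
```

View pics/d8.png

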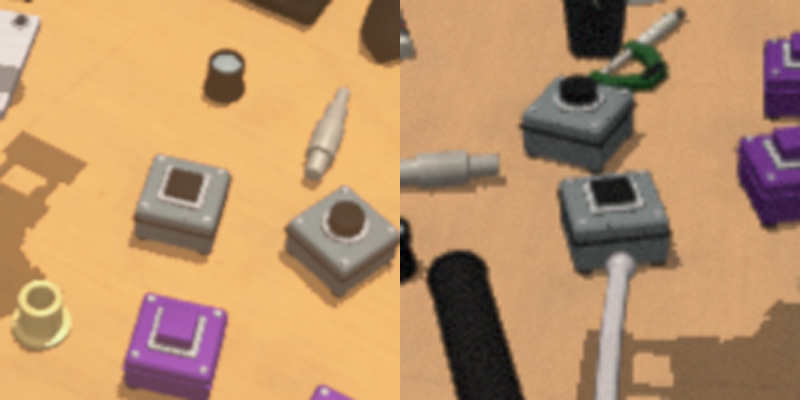

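The square cap is visibly lower (crop (185,185) in scene), the round cap is still out, the boxes have not moved, the lever is at rest and the arm is clear. Handing in.

```bash
python3 -c "
from cell import ticket
print(ticket.hand_in())"
```

```text
the job is handed in; nothing more can be done
None
```

The lever failed the check: it came all the way to the rubber grip, so I pressed the square (fail) button and handed the job in.

- **Lever:** I pushed it with the backs of the shut fingers until it stood firm and held it there for about 1.5 s at roughly 14 N. The pictures showed the ball end against the grip. At about 0.39 rad it was already past the good-lever stop of 0.24 rad, and it went further before standing firm. It sprang back to rest when I let go.
- **Button:** The square cap bottomed about 7 mm in, at roughly 15 N. The final pictures show it staying in, with the round cap still out.
- **Bench:** Both boxes and the items near them look unmoved in the pictures, and the arm finished clear of everything at 11.8 s.

One disagreement: the scene and side cameras placed the square cap about 8 mm apart. I aimed at the mean, which worked. I could read the forces only at the wrist, so the contact forces between fingers and parts are inferred from those. During the push there was also a sideways force of up to about 4 N whose cause I did not establish; nothing else looked touched in the pictures.

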